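Fit the slotted spring keeper to a relief valve

ROBOT

A 6-joint arm with a two-finger parallel gripper is mounted at the origin on the work surface. World frame = base frame: x ahead of the robot, y to its left, z up, the work surface at z = 0. Lengths are in m, angles in rad, forces in N, time in s.
With the tool pointing down it reaches from about 0.275 to 1 m from the base axis. Payload 8.4 kg.
Tool frame: the origin (TCP) lies midway between the tips of the shut fingers; the grasp point (between the pads) lies 19 mm behind it; z points along the fingers, y is the line along which they close (so a half turn about z gives the same grasp; the last joint's range is limited). The gripper opens to 85 mm and grips with 20 to 120 N. Pads are 22 mm wide; open, the fingers measure 114 mm over their backs; the gripper's body (76 mm by 85 mm) begins 54 mm behind the grasp point. The pads swing forward as they close: fully open they stand 13 mm farther back than shut.
Start: joints at [-1.132, 0.353, 1.633, -0, 1.155, -0.002], TCP at [0.267, -0.565, 0.231] pointing down, gripper open.
Joint ranges: [-2.63, 2.63], [-0.92, 2.1], [0.06, 2.66], [-1.3, 4.44], [0, 2.69], [-3.02, 3.02]. Speed limits (rad/s): [2.22, 2.22, 2.79, 3.14, 3.14, 3.14].

INTERFACE

Orientations are given as a 3x3 rotation matrix whose columns are the frame's x, y, z axes.
In Python, from bench import * gives the robot as it stands.
- The arm moves only by the tool jog_arm, never from a script. Its argument "rows" is one flat list of numbers, 6 for each row, row after row: the shift along the tool's x, y, z in cm, then the turn, a rotation vector about the tool's x, y, z in degrees. A call has 1 to 5 rows; each row shifts and turns the commanded pose from where the row before left it, along the tool's axes as they then stand; what a row does not reach is not made up. A row lasts 1/8 s, in which the tool goes at most 62.5 mm and 10.7 degrees, less where a joint would pass 70% of its speed; a pose out of reach is approached as far as the arm can. A call with a gripper value outside its range is refused whole. "fingers" is the closure, from 0 (fully open) to 1 (shut), set as the call begins (left out, the last holds). The fingers move at their own pace and stop on an object; the grip force is fixed at half the most. Time passes only in rows, so rows that do not move let the fingers close. It gives the time, the measured TCP pose, the force, the opening and the grip force at its end, in the units of the state.
- state(): the state, without advancing time (a new reading comes with each control period).
- camera(name): name is "side" or "top"; returns a dict with "frame" (384x512x3 uint8, blue, green, red), "range_z" (384x512 float32, m along the optical axis (not along the pixel's ray), 0 where there is no reading), "fx", "fy", "cx", "cy" (pixels), "k1" (the pictures are not rectified: a ray, as slopes to the right and down, at radius r is drawn at 1 + k1 r^2 times it, then the intrinsics apply), "cam_to_world" (4x4, takes a point from camera to world coordinates). Camera axes: x right, y down, z forward; pixel columns grow to the right and rows downward; lengths in m; the calibration is good to about 2 mm. A picture is of the moment at which its call begins.
- sign_off(): hands the job in; it is judged then, once.
The state is a dict: "time": time; "joint_positions": joint angles; "qd": joint speeds; "joint_torque": joint torques, N m; "tcp_pos": TCP position; "eef_rot": TCP orientation; "ft_force": force on the tool from outside, world axes, zero at the start; "ft_torque": the same for the moment, N m; "finger_gap": finger opening in m; "gripper_force": force on a finger pad.
Only numpy, scipy, OpenCV 4.12 (cv2) and the standard library are available. Lean on these libraries where they do the work, as an engineer would, in place of code of your own. Each camera call takes 0.05 s, during which the arm holds its last target. There are 200 camera calls.

TASK

Fit the steel slotted keeper from the parts tray to the relief valve in the fixture: press the spring plate down with the keeper's prongs, slide the keeper sideways under the spindle's button head until the spindle reaches the end of the slot, and let the spring lift it so that it lies level with the head down in its recess; then let go. How high the spindle stands differs from valve to valve, so find the plate by feel, do not crush the spring solid or force the keeper against the spindle, and leave the brass keeper and the other things on the bench where they are.

Things in the scene. Friction and masses are not known exactly. Their poses are not given: they have to be found in the camera images.
- keeper_tab (a point): Steel keeper (0.13-0.2 kg) flat in the tray: C-shaped fork plate 38 wide, 59 long, 8.5 mm thick, with an upright thumb tab at its back, 10 mm thick (x), 26 wide (y), top 40 mm above the underside. This point: middle of the tab, 29 mm above the underside, 38 mm behind keeper_seat. x runs from the tab to the slot's open end, z up. The brass keeper is not wanted.
- keeper_seat (a point): Centre of the steel keeper's recess, on its floor, 6 mm above the underside, axes as keeper_tab; the spindle's axis belongs here. Slot 12 mm wide, open to +x, its end at x = -5.8 mm (spindle touching it: axis at x = -0.8 mm). The recess, 2.5 mm deep in the top, takes the spindle's head with 1 to 2 mm of play; front rim, sides and back are 8.5 mm thick.
- keeper_mouth (a point): Open end of the steel keeper's slot, midway between the prong tips: 16 mm ahead (+x) of keeper_seat, 6 mm above the underside. The slot flares there from 12 mm to 23 mm wide, to lead the spindle in.
- spindle_axis (a point): On the upright spindle's axis, on top of the valve's bonnet boss; z up. Above it: hexagon collar nut, spring, brass spring plate (48 mm diameter, 4 mm thick), steel spindle 10 mm thick, button head (16 mm diameter, 7 mm thick). This whole set is screwed to another height on each valve, not measured: the plate's top at rest is 40 to 60 mm above this point.
- valve: Brass relief valve fixed in a blue fixture (130 x 120 mm); origin under it. Pressed down, the spring plate starts at about 3 N, then 0.4 N more per mm; the spring is solid (hard stop) 11 mm down. Head's underside: 1 mm above the plate's top at rest. The keeper passes under it with the plate 7.5 to 11 mm down; seated, 5 mm. Greased; open from any side. Over 20 N does damage.
- brass_keeper: Brass keeper with an 18 mm slot, for another valve; stays in the tray. Origin on its underside at the slot's seat, x towards the open end.
- tray: Grey plastic parts tray, fixed, 200 mm (x) by 300 mm (y), walls 14 mm high, floor 4 mm thick; origin under its centre.
- screwdriver: Screwdriver, 200 mm, lying on the white board; leave alone. Origin at its underside.
- cap: Brass dome cap, 51 mm diameter, 36 mm high; leave alone. Origin under its centre.
- plug: Brass hexagon plug, 28 mm across, 23 mm high; leave alone. Origin under its centre.
- grease: Closed jar with a red lid, 56 mm diameter, 62 mm high; leave alone. Origin under its centre.
- spare_valve: Brass valve body without spring, 1.4 kg, standing on the board, 82 mm across and about 85 mm high; leave alone. Origin below its centre.
Not all that is in view belongs to the job. Of the things shaped like the part that bears keeper_tab, the bare steel one is meant.

How it is judged:
At the end, for the whole second after the job is handed in: The steel keeper is on the spindle under the head and gripped between head and plate by the spring (contact forces on it together over 5 N): its seat within 2 mm of the spindle's axis, 39 to 63 mm above the bonnet boss, level within 0.06 rad, at rest (horizontal distance between keeper_seat and spindle_axis below 0.002 m and z of keeper_seat in the frame of spindle_axis between 0.039 and 0.063 m and angle between keeper_seat's own z axis and vertical below 0.06 rad and linear speed of keeper below 0.01 m/s and contact force between keeper and valve above 5 N); the robot touches nothing.
It fails at once if the keeper was forced against the valve, its spindle or the solid spring (over 20 N) (contact force between keeper and valve above 20 N).
It fails at once if the robot itself pushed against the valve (over 8 N) (contact force between any of the arm, the fingers and valve above 8 N).
It fails at once if the brass keeper or another thing on the bench was moved (over 15 mm) (distance of any of brass_keeper, screwdriver, cap, plug, grease, spare_valve from where it was at the start of the episode above 0.015 m).
It also fails if it takes over 48 s, if anything falls off the work surface, if the arm or the gripper's body presses on something with over 40 N, if the wrist force passes 120 N, or if a joint passes its speed limit or range.

## Working session

There is one attempt and no reset: what is moved stays moved. The work goes in short steps, Python scripts to look and compute and a tool call to move; the robot and the scene stay as the last step left them, time stands still between calls to the robot, and variables do not carry over. Pictures are saved under pics/ and viewed, at most 10 in all, crops included, and the job is handed in when it is done.

Besides the shell and the picture viewer there is one more tool, called after ">>>" as name(argument=value, ...) on one line, values as JSON. jog_arm: Moves the arm, as the interface text tells. Its arguments: {"type":"object","properties":{"rows":{"type":"array","items":{"type":"number"}},"fingers":{"type":"number"}},"required":["rows"]}

```bash
mkdir -p pics; ls; cat > h.py <<'E'
from bench import *
import numpy as np, cv2
def grab(n,save=None):
    c=camera(n)
    if save: cv2.imwrite('pics/'+save,c['frame'])
    return c
def ray(c,u,v):
    d=np.array([(u-c['cx'])/c['fx'],(v-c['cy'])/c['fy']]);s=d.copy()
    for _ in range(20): s=d/(1+c['k1']*(s@s))
    return s
def pt(c,u,v,z):  # ray onto plane z
    s=ray(c,u,v);M=np.array(c['cam_to_world']);d=M[:3,:3]@[s[0],s[1],1];o=M[:3,3]
    return o+d*(z-o[2])/d[2]
def cloud(c):
    h,w=c['range_z'].shape;u,v=np.meshgrid(np.arange(w),np.arange(h))
    d=np.stack([(u-c['cx'])/c['fx'],(v-c['cy'])/c['fy']],-1);s=d.copy()
    for _ in range(20): s=d/(1+c['k1']*(s**2).sum(-1,keepdims=True))
    Z=c['range_z'];P=np.concatenate([s*Z[...,None],Z[...,None]],-1);M=np.array(c['cam_to_world'])
    return P@M[:3,:3].T+M[:3,3]
E
python3 - <<'E'
from h import *
a=grab('top','top0.png');b=grab('side','side0.png')
for c in (a,b): print(np.round(c['cam_to_world'],3).tolist(),c['fx'],c['cx'],c['cy'],c['k1'])
cv2.imwrite('pics/both.png',cv2.resize(np.vstack([a['frame'],b['frame']]),None,fx=.78,fy=.78)) 
print(state())
E
```

```text
pics
[[-0.004, -0.995, 0.102, 0.362], [-1.0, 0.004, -0.008, 0.125], [0.007, -0.102, -0.995, 1.496], [0.0, 0.0, 0.0, 1.0]] 442.65099797924836 255.7099282511395 186.91103481827568 0.05896029626528016
[[-0.829, -0.265, 0.493, -0.035], [-0.559, 0.408, -0.722, 0.901], [-0.01, -0.874, -0.486, 0.611], [0.0, 0.0, 0.0, 1.0]] 355.5341778207164 255.32892675606772 190.30413272441868 0.02097677433532432
{'time': 0.1, 'joint_positions': array([-1.13239329e+00,  3.53616296e-01,  1.63405634e+00, -3.63377482e-05,
        1.15518389e+00, -2.38784666e-03]), 'qd': array([ 0.00124999, -0.00243165, -0.00244912,  0.00033152, -0.00011218,
        0.00164477]), 'joint_torque': array([ 7.81832878e-04, -6.06353974e+01, -3.42818427e+01,  8.40948610e-05,
        3.95220224e-03, -1.05312128e-05]), 'tcp_pos': array([ 0.26647661, -0.56487834,  0.23061485]), 'eef_rot': array([[ 9.04408235e-01,  4.26667813e-01, -5.66606336e-04],
       [ 4.26668188e-01, -9.04407530e-01,  1.13023605e-03],
       [-3.02076939e-05, -1.26394769e-03, -9.99999201e-01]]), 'ft_force': array([-0.01300376,  1.00925623, -0.08874189]), 'ft_torque': array([-0.03386109, -0.0155321 , -0.05475821]), 'gripper_force': 0.0, 'finger_gap': 0.08538159395640363}
```

View pics/both.png

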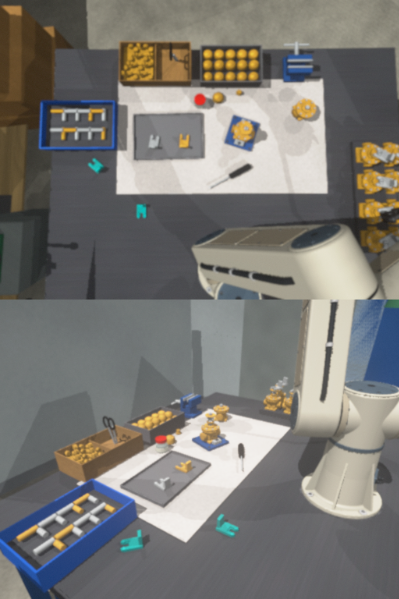

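The top view shows the steel keeper near full-resolution pixel (197,181), the brass one near (236,181), and the valve in its blue fixture near (311,165). I'll crop these for detail and print the heights.

```bash
python3 - <<'E'
from h import *
a=grab('top');b=grab('side')
A=cv2.resize(a['frame'][135:225,165:345],None,fx=4,fy=4,interpolation=cv2.INTER_CUBIC)
cv2.imwrite('pics/crA.png',A)
B=cv2.resize(b['frame'][140:265,140:310],None,fx=4,fy=4,interpolation=cv2.INTER_CUBIC)
cv2.imwrite('pics/crB.png',B)
P=cloud(a)
for u,v in [(197,181),(236,181),(311,164),(250,160)]: print(u,v,P[v,u].round(4))
np.set_printoptions(linewidth=220)
print((P[168:196,184:212,2]*1000).round().astype(int))
print((P[150:185:1,296:328,2]*1000).round().astype(int))
E
```

```text
197 181 [0.5351 0.3103 0.0175]
236 181 [0.534  0.1793 0.0228]
311 164 [ 0.5723 -0.057   0.1412]
250 160 [0.6062 0.1322 0.0154]
[[   8    5   10   12    3   16   11    7    8    7   10   13   14    7   10   10   14   13   13    8   10    6    6   14   12   11   10   10]
 [   8    9   16    3    7   12    7   16   10    7   10    9    9    4   10    9   10   10    6    7    6   11    2   12   16   14    9    6]
 [   5    9   14    9    9    9    6   13   13   11    4   16   16    8   13   10    8   13    9   15   10    4    9   14   13   13   18   12]
 [  17   11   16    8   10   15   18    8    9   10    9   11    7   10   11    8   12    3   11   12    8   14    8    9    9    9    9    7]
 [  13   12   16   13   11    5   14   14    8   10    8   22    8   14   14   11    8    9    7   12   17   12   10    9   11   16   11   11]
 [  15    7   10   10    6   12   10   10   16   24   15   21    2   13   11   14   15   10   18   11    9    8    9   12   14   12    9    8]
 [  12   11    9   16   13   13   11   10    8   16   18   18   21   11   15   14    9   16   16   17   16    9   1
[... 2487 characters left out ...]
 12    3   10   12   10   14    8    8    9   10   10   19   16    6   12   10    9   15   14    5   10   10   12]
 [  11    9   10    6   12    9   12    8    6   13   16   10    7   11   11    7   11   17   12   13   15   10   10   12    8    3    7    7]
 [  14   12   16   13    7   11   13   10   12    7   12   10    9   11   12   11   12   10    9   10   10   16    9   11   10    2    7   12]
 [   9   13    4    8    9   12   10    9    8   11 1496   10    8   16   12    7   10    4   12    6   12    9    9    9    8   10   11   12]]
[[ 4 12 20 ...  7  4  7]
 [ 3 18 24 ...  7  8 10]
 [ 6 18 25 ...  8  9  6]
 ...
 [29 25 17 ...  7 11  6]
 [20 26 27 ...  8 14  8]
 [20 20 20 ...  6 12  8]]
```

View pics/crA.png

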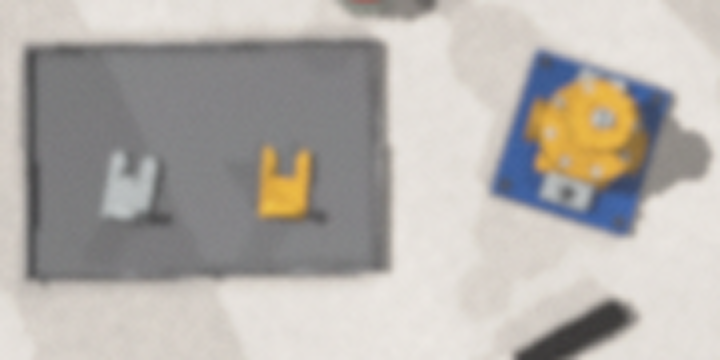

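View pics/crB.png

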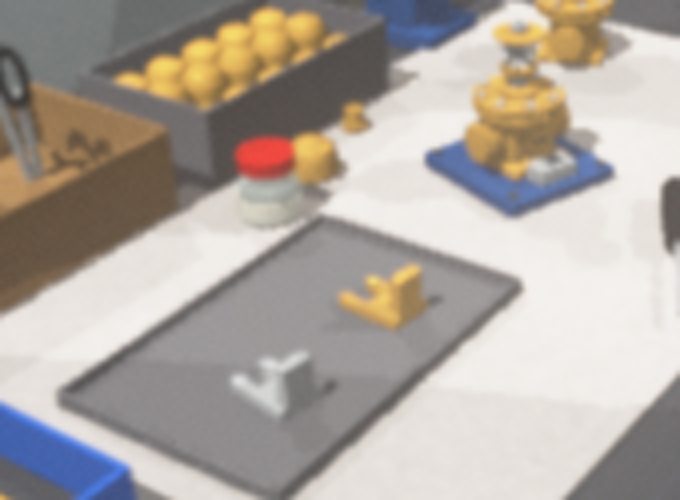

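The top crop shows the steel keeper around crop (130,185) with its prongs towards +x and its tab at the bottom. The valve's plate and head are at crop (601,118). The side crop puts the head at (517,28) and the plate at (519,40). Next I'll measure with masks.

```bash
python3 - <<'E'
from h import *
np.set_printoptions(linewidth=220,threshold=100000,suppress=True)
a=grab('top');b=grab('side');P=cloud(a);Q=cloud(b)
def med(R,u0,u1,v0,v1): 
    z=R[v0:v1,u0:u1,2]; return np.median(z[z<1])
print('floor',med(P,210,222,170,195),'board',med(P,270,285,170,190))
F=4
def up(c,v0,v1,u0,u1): return cv2.resize(c['frame'][v0:v1,u0:u1],None,fx=F,fy=F,interpolation=cv2.INTER_CUBIC)
px=lambda q,u0,v0:((q[0]+.5)/F-.5+u0,(q[1]+.5)/F-.5+v0)
im=up(a,165,200,180,215); g=im.min(2)
print('grey levels',np.percentile(g,[10,50,90,95,99]))
t,m=cv2.threshold(g,0,255,cv2.THRESH_OTSU); print('otsu',t)
cs=cv2.findContours(m,0,cv2.CHAIN_APPROX_NONE)[0];c=max(cs,key=cv2.contourArea)
ap=cv2.approxPolyDP(c,4,True)[:,0]
for q in ap: print(q, pt(a,*px(q,180,165),.0185)[:2].round(4), pt(a,*px(q,180,165),.05)[:2].round(4))
s=max(1,6)
cv2.imwrite('pics/k.png',np.hstack([cv2.resize(cv2.drawContours(im.copy(),[c],-1,(0,0,255),1),None,fx=2.8,fy=2.8),cv2.resize(up(a,145,180,298,333),None,fx=2.8,fy=2.8)]))
# tab heights
zz=P[165:200,180:215];k=(zz[...,2]>.04)&(zz[...,2]<.06);print('tab pts',k.sum(),zz[k].mean(0),zz[k].min(0),zz[k].max(0))
# head & plate in top
z=P[150:180,300:330];zi=z[...,2].copy();print((zi*1000).round().astype(int))
hs=cv2.cvtColor(a['frame'][155:175,305:327],cv2.COLOR_BGR2HSV);print(hs[...,1])
hs=cv2.cvtColor(b['frame'][142:164,258:282],cv2.COLOR_BGR2HSV);print(hs[...,1]);print(hs[...,2])
E
```

```text
floor 0.010449433651971374 board 0.006527585938693958
grey levels [116. 123. 161. 181. 188.]
otsu 149.0
[58 31] [0.5641 0.3201] [0.5598 0.3159]
[50 39] [0.5574 0.3267] [0.5532 0.3224]
[42 93] [0.5118 0.3329] [0.5087 0.3285]
[69 97] [0.5084 0.3104] [0.5053 0.3064]
[87 85] [0.5184 0.2954] [0.5151 0.2918]
[95 43] [0.5539 0.289 ] [0.5498 0.2855]
[87 37] [0.559  0.2957] [0.5548 0.2921]
[76 57] [0.5421 0.3048] [0.5383 0.301 ]
[66 57] [0.5421 0.3132] [0.5383 0.3092]
tab pts 26 [0.51066219 0.31379483 0.04939067] [0.50511621 0.30235618 0.04182064] [0.51560248 0.32609956 0.05566774]
[[  29   24   24   28   18   20   19   25   16   26   20    6    3    2    3   -1   11    7    5    7    5    4    7    5    4    6   10    7    5    2]
 [  28   22   21   20   22   18   20   21   20   24   22   16   20   15    2   10    3    9    5    6    5    1    7    6    8   10   10   14    7    5]
 [  21   27   25   23   22   26   19   20   25   23   33   40   38   18   19   28   19    9    5    8   -1    5    6   10    9    4    3    6   11    5]
 [  18   23   24   20   27   21   29   21   24   41   41   36
[... 9549 characters left out ...]
7 151]
 [225 223 221 221 222 223 218 204 190 196 195 190 211 211 191 178 191 220 227 230 231 230 217 189]
 [227 225 221 222 226 229 228 217 191 178 172 169 175 172 163 159 175 203 222 227 231 230 223 217]
 [221 222 220 222 231 236 236 225 190 159 148 143 140 142 145 147 156 172 191 211 219 224 223 222]
 [221 221 219 219 228 237 237 227 196 158 145 136 137 146 160 162 161 160 165 173 192 217 222 223]
 [225 224 220 217 226 233 232 230 218 198 187 173 174 186 193 189 178 168 168 173 191 218 224 227]
 [225 222 220 221 227 228 223 224 225 224 225 219 221 223 222 214 201 198 203 208 218 227 231 229]
 [224 216 215 219 228 228 222 213 214 221 226 226 224 220 210 198 211 225 230 224 224 229 232 225]]
```

View pics/k.png

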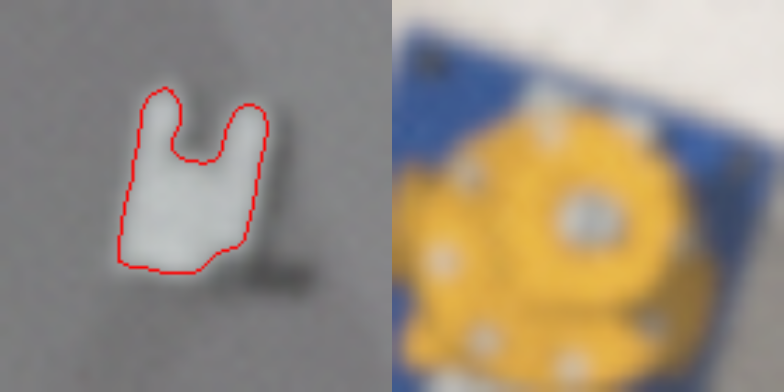

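Measured so far:
- **Keeper:** yaw about -10°, mouth about (0.561, 0.307). The mask gives the tab at about (0.508, 0.316) and depth gives (0.511, 0.314). The underside is at 0.010 and the size checks out (37 wide, about 59 long).
- **Valve:** plate top about 0.145, head top about 0.152.

I'll grip the tab across its 10 mm thickness, so tool y lies along keeper x. First I turn the wrist.

>>> jog_arm(rows=[0,0,0,0,0,-10.7,0,0,0,0,0,-10.7,0,0,0,0,0,-10.7,0,0,0,0,0,-10.7,0,0,0,0,0,-10.7], fingers=0.4)

```text
time: 0.92
tcp_pos: [0.2666, -0.5652, 0.2312]
eef_rot: [[0.189, 0.982, -0.0], [0.982, -0.189, 0.0], [0.0, -0.0, -1.0]]
ft_force: [0.7, -0.5, -0.3]
finger_gap: 0.0513
gripper_force: 0.0
```

```bash
cat >> h.py <<'E'
def togo(p,yaw=None):
    s=state();R=s['eef_rot'];d=R.T@(np.array(p)-s['tcp_pos'])*100
    y=np.degrees(np.arctan2(R[1,1],R[0,1]))
    print('t',round(s['time'],2),'tcp',s['tcp_pos'].round(4),'yaw',y.round(2),'z',R[:,2].round(4),'F',s['ft_force'].round(2),'M',s['ft_torque'].round(2),'gap',s['finger_gap'],'shift cm',d.round(2))
E
python3 - <<'E'
from h import *
togo((.5095,.315,.12))
c=grab('top')
F=4;im=cv2.resize(c['frame'][150:180,298:333],None,fx=F,fy=F,interpolation=cv2.INTER_CUBIC)
px=lambda q:((q[0]+.5)/F-.5+298,(q[1]+.5)/F-.5+150)
s=cv2.cvtColor(im,cv2.COLOR_BGR2HSV)[...,1]
n,l,st,ce=cv2.connectedComponentsWithStats((s<100).astype(np.uint8))
for i in range(1,n):
    if st[i,4]>30: print(st[i],ce[i],pt(c,*px(ce[i]),.153).round(4))
Z=cloud(c)[150:180,298:333];k=(Z[...,2]>.12)&(Z[...,2]<.17)
q=np.argwhere(k);u,v=q[:,1].mean()+298,q[:,0].mean()+150
print('plate',k.sum(),pt(c,u,v,.145),'xy med',np.median(Z[k],0))
ring=k.copy(); yy,xx=np.indices(k.shape); r=np.hypot(xx+298-315,yy+150-164); ring&=(r>3.5);print('plate z',Z[ring][:,2].mean(),'head z',Z[k&(r<2)][:,2].mean())
b=grab('side')
# side: head blob low-sat region
im=cv2.resize(b['frame'][140:172,255:290],None,fx=16,fy=16,interpolation=cv2.INTER_CUBIC);cv2.imwrite('pics/s2.png',im)
E
```

```text
t 0.93 tcp [ 0.2666 -0.5652  0.2312] yaw -10.89 z [-1.e-04  2.e-04 -1.e+00] F [ 0.69 -0.5  -0.28] M [0.   0.05 0.01] gap 0.05126185870018023 shift cm [91.02  7.22 11.13]
[  0   0  19  10 121] [8.25619835 3.        ] [ 0.613  -0.0214  0.153 ]
[   0    0  140  120 5923] [100.3719399   45.88941415] [ 0.5793 -0.0915  0.153 ]
[ 59  48  24  21 390] [70.52564103 58.11025641] [ 0.5699 -0.0685  0.153 ]
[14 69  8  9 55] [17.56363636 72.96363636] [ 0.5586 -0.0278  0.153 ]
[  0  78  45  42 509] [ 13.         105.93516699] [ 0.5332 -0.0239  0.153 ]
[90 91  8  9 57] [93.35087719 95.24561404] [ 0.5412 -0.0854  0.153 ]
[29 97  9 10 65] [ 32.56923077 101.44615385] [ 0.5366 -0.0389  0.153 ]
[ 60 107   9  11  72] [ 64.05555556 111.83333333] [ 0.5285 -0.0628  0.153 ]
plate 185 [ 0.57156599 -0.06811036  0.145     ] xy med [ 0.57128813 -0.06741429  0.14567741]
plate z 0.1450507524072305 head z 0.1529434746942745
```

The spindle is at about (0.5705, -0.068), the plate top at 0.145 and the head top at 0.153, which agrees with the given 8 mm. Now to the tab.

>>> jog_arm(rows=[5.7,0.45,0,0,0,0,5.7,0.45,0,0,0,0,5.7,0.45,0,0,0,0,5.7,0.45,0,0,0,0,5.7,0.45,0,0,0,0])

```text
time: 1.65
tcp_pos: [0.3446, -0.2885, 0.2315]
eef_rot: [[0.201, 0.98, 0.001], [0.98, -0.201, -0.0], [-0.0, 0.001, -1.0]]
ft_force: [0.3, -0.1, 0.8]
finger_gap: 0.0511
gripper_force: 0.0
```

>>> jog_arm(rows=[5.7,0.45,0,0,0,0,5.7,0.45,0,0,0,0,5.7,0.45,0,0,0,0,5.7,0.45,0,0,0,0,5.7,0.45,0,0,0,0])

```text
time: 2.28
tcp_pos: [0.4223, -0.0131, 0.2317]
eef_rot: [[0.2, 0.98, 0.001], [0.98, -0.2, -0.0], [0.0, 0.001, -1.0]]
ft_force: [0.3, 0.0, 1.0]
finger_gap: 0.0514
gripper_force: 0.0
```

>>> jog_arm(rows=[5.7,0.45,1,0,0,0,5.7,0.45,2,0,0,0,5.7,0.45,2,0,0,0,5.7,0.45,2,0,0,0,5.7,0.45,2,0,0,0])

```text
time: 2.9
tcp_pos: [0.5, 0.2622, 0.1407]
eef_rot: [[0.2, 0.98, 0.001], [0.98, -0.2, 0.0], [0.0, 0.001, -1.0]]
ft_force: [0.8, -0.0, 0.3]
finger_gap: 0.0516
gripper_force: 0.0
```

```bash
python3 - <<'E'
from h import *
togo((.5095,.315,.07))
b=grab('side','side2.png');B=cv2.resize(b['frame'][150:260,160:290],None,fx=5,fy=5,interpolation=cv2.INTER_CUBIC);cv2.imwrite('pics/s3.png',B)
# project expected tab top centre and seat into view
M=np.linalg.inv(b['cam_to_world'])
for p in [(.5095,.315,.05),(.545,.309,.016),(.561,.3067,.016)]:
    q=M@[*p,1];s=q[:2]/q[2];s=s*(1+b['k1']*(s@s));u=s*[b['fx'],b['fy']]+[b['cx'],b['cy']];print(p,u.round(1),((u-[160,150])*5).round())
E
```

```text
t 2.9 tcp [0.5    0.2622 0.1407] yaw -11.52 z [ 6.e-04  1.e-04 -1.e+00] F [ 0.78 -0.05  0.3 ] M [-0.05 -0.04  0.01] gap 0.051645269994448836 shift cm [ 5.36 -0.12  7.07]
(0.5095, 0.315, 0.05) [211.9 229.9] [260. 400.]
(0.545, 0.309, 0.016) [204.4 234.8] [222. 424.]
(0.561, 0.3067, 0.016) [200.7 232.5] [204. 413.]
```

View pics/s3.png

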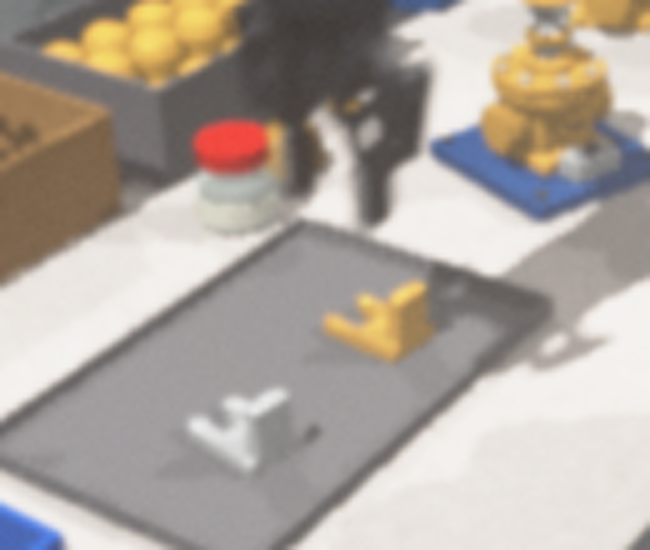

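In the crop the steel tab's top is centred near (268,400), about 4 mm right of my projection at (260,400). That means y is slightly smaller, about 0.312. The gripper is well open around it, so I go down.

>>> jog_arm(rows=[5.1,0,1,0,0,0,0,0,4,0,0,0,0,0,4,0,0,0,0,0,2,0,0,0,0,0,0,0,0,0])

```text
time: 3.58
tcp_pos: [0.5089, 0.3096, 0.0303]
eef_rot: [[0.197, 0.98, -0.002], [0.98, -0.197, -0.001], [-0.002, -0.002, -1.0]]
ft_force: [0.3, 0.4, 0.3]
finger_gap: 0.0515
gripper_force: 0.0
```

```bash
python3 - <<'E'
from h import *
togo((.5100,.313,.022))
b=grab('side');B=cv2.resize(b['frame'][195:260,160:250],None,fx=8,fy=8,interpolation=cv2.INTER_CUBIC);cv2.imwrite('pics/s4.png',B)
E
```

```text
t 3.58 tcp [0.5089 0.3096 0.0303] yaw -11.37 z [-0.0021 -0.0012 -1.    ] F [0.31 0.39 0.29] M [-0.05 -0.01  0.06] gap 0.05147357634429604 shift cm [0.36 0.04 0.83]
```

View pics/s4.png

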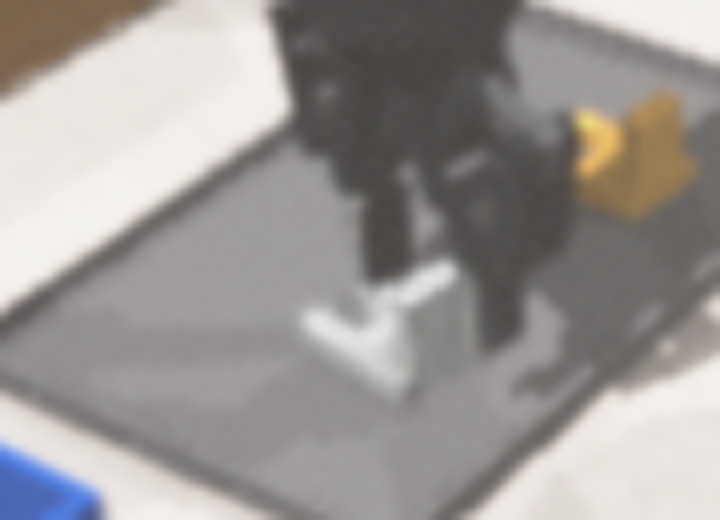

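The tab (top edge from (390,300) to (455,265) in the crop) stands between the front finger (390,270) and the back finger (500,340). I'll shift 4 mm sideways, lower 9 mm and close.

>>> jog_arm(rows=[0.4,0,0.4,0,0,0,0,0,0.5,0,0,0,0,0,0,0,0,0])

```text
time: 4.0
tcp_pos: [0.5103, 0.3141, 0.0224]
eef_rot: [[0.195, 0.981, 0.0], [0.981, -0.195, 0.0], [0.0, 0.0, -1.0]]
ft_force: [-0.2, 0.0, 0.4]
finger_gap: 0.0512
gripper_force: 0.0
```

>>> jog_arm(rows=[0,0,0,0,0,0,0,0,0,0,0,0,0,0,0,0,0,0,0,0,0,0,0,0], fingers=1)

```text
time: 4.5
tcp_pos: [0.5105, 0.3142, 0.0226]
eef_rot: [[0.195, 0.981, 0.0], [0.981, -0.195, 0.0], [0.0, 0.0, -1.0]]
ft_force: [-0.2, 0.9, 4.3]
finger_gap: 0.009
gripper_force: 59.1
```

```bash
python3 - <<'E'
from h import *
togo((.5100,.313,.022)); print(state()['gripper_force'])
E
```

```text
t 4.5 tcp [0.5105 0.3142 0.0226] yaw -11.25 z [ 4.e-04  3.e-04 -1.e+00] F [-0.19  0.88  4.32] M [-0.    0.14 -0.04] gap 0.009046701717298393 shift cm [-0.13 -0.03  0.06]
59.145140647888184
```

The keeper is gripped at a gap of 9 mm and 59 N. I'll lift it and carry it to a standoff in front of the valve.

>>> jog_arm(rows=[0,0,-2,0,0,0,0,0,-4,0,0,0,0,0,-4,0,0,0,-3,0.5,-4,0,0,0,-5,0.7,-3.8,0,0,0])

```text
time: 5.12
tcp_pos: [0.5066, 0.2339, 0.2024]
eef_rot: [[0.193, 0.981, 0.002], [0.981, -0.193, 0.001], [0.001, 0.001, -1.0]]
ft_force: [1.4, -0.1, -1.7]
finger_gap: 0.0091
gripper_force: 58.6
```

>>> jog_arm(rows=[-5,0.7,0,0,0,0,-5,0.7,0,0,0,0,-5,0.7,0,0,0,0,-5,0.7,0,0,0,0,-5,0.7,0,0,0,0])

```text
time: 5.75
tcp_pos: [0.4916, -0.0198, 0.201]
eef_rot: [[0.195, 0.981, 0.001], [0.981, -0.195, -0.0], [0.0, 0.001, -1.0]]
ft_force: [0.1, -0.1, -2.9]
finger_gap: 0.0089
gripper_force: 58.7
```

>>> jog_arm(rows=[-3,0.4,0,0,0,0,0,0,0,0,0,0,0,0,0,0,0,0])

```text
time: 6.12
tcp_pos: [0.4901, -0.0481, 0.2004]
eef_rot: [[0.196, 0.981, 0.0], [0.981, -0.196, 0.0], [0.0, 0.0, -1.0]]
ft_force: [0.7, -0.3, -1.8]
finger_gap: 0.0088
gripper_force: 58.6
```

```bash
python3 - <<'E'
from h import *
togo((.5058,-.0554,.17))
c=grab('top');im=c['frame'][145:195,285:345]
b=grab('side')['frame'][130:190,235:307]
cv2.imwrite('pics/v1.png',np.hstack([cv2.resize(im,(480,400),interpolation=cv2.INTER_CUBIC),cv2.resize(b,(320,267),interpolation=cv2.INTER_CUBIC)]) if 0 else np.hstack([cv2.resize(im,(400,333),interpolation=cv2.INTER_CUBIC),cv2.resize(b,(400,333),interpolation=cv2.INTER_CUBIC)]))
E
```

```text
t 6.12 tcp [ 0.4901 -0.0481  0.2004] yaw -11.28 z [ 5.e-04  2.e-04 -1.e+00] F [ 0.68 -0.26 -1.83] M [ 0.02  0.02 -0.04] gap 0.008807943831038518 shift cm [-0.41  1.68  3.04]
```

View pics/v1.png

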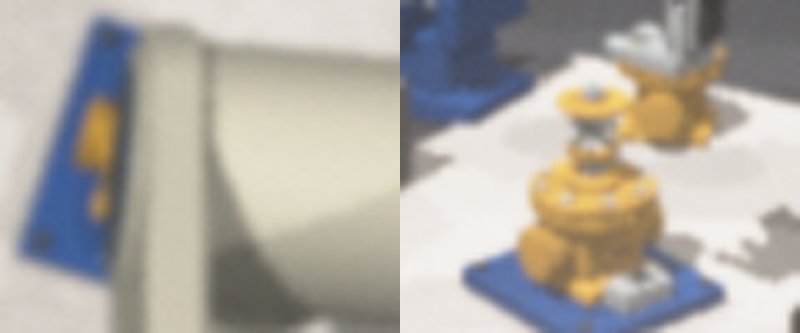

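The top view is now blocked by the arm. The side view shows the keeper hanging level at (655,45), with the plate and head at (595,97). I'll measure the keeper's lateral offset in the grip, and the head, with the same (side) camera.

```bash
python3 - <<'E'
from h import *
np.set_printoptions(linewidth=200,suppress=True)
s=state();T=s['tcp_pos'];d=s['eef_rot'][:,1];n=np.array([-d[1],d[0],0]) # d forward, n left
b=grab('side');F=8;u0,v0=268,128
im=cv2.resize(b['frame'][v0:v0+30,u0:u0+32],None,fx=F,fy=F,interpolation=cv2.INTER_CUBIC)
hs=cv2.cvtColor(im,cv2.COLOR_BGR2HSV);m=((hs[...,1]<45)&(hs[...,2]>115)).astype(np.uint8)
n_,l,st,ce=cv2.connectedComponentsWithStats(m);i=1+st[1:,4].argmax();print(st[1:,4])
c=max(cv2.findContours((l==i).astype(np.uint8),0,cv2.CHAIN_APPROX_NONE)[0],key=cv2.contourArea)
for q in cv2.approxPolyDP(c,5,True)[:,0]:
    u,v=(q[0]+.5)/F-.5+u0,(q[1]+.5)/F-.5+v0
    o=[q.tolist()]
    for z in (.188,.1967,.228):
        p=pt(b,u,v,z)-T;o.append((round(p@d*1000,1),round(p@n*1000,1)))
    print(*o)
cv2.imwrite('pics/k2.png',cv2.resize(cv2.drawContours(im.copy(),[c],-1,(0,0,255),1),None,fx=2.5,fy=2.5))
# head & plate, side camera
Q=cloud(b);R=Q[140:165,255:285];k=(abs(R[...,0]-.5705)<.03)&(abs(R[...,1]+.068)<.03)&(R[...,2]>.135)&(R[...,2]<.16)
print('plate side',k.sum(),np.mean(R[k],0))
# plate by colour
u1,v1=250,138;im=cv2.resize(b['frame'][v1:v1+28,u1:u1+34],None,fx=F,fy=F,interpolation=cv2.INTER_CUBIC)
cv2.imwrite('pics/h2.png',im)
E
python3 - <<'E'
import cv2,numpy as np
a=cv2.imread('pics/k2.png');b=cv2.imread('pics/h2.png');b=cv2.resize(b,None,fx=1.25*.72/.9,fy=1.25*.72/.9)
a=cv2.resize(a,None,fx=.7,fy=.7);H=max(a.shape[0],b.shape[0]);p=lambda x:np.pad(x,((0,H-x.shape[0]),(0,0),(0,0)))
cv2.imwrite('pics/kh.png',np.hstack([p(a),p(b)]));print(a.shape,b.shape)
E
```

```text
[24676    61  1398]
[0, 82] (np.float64(70.0), np.float64(13.8)) (np.float64(54.2), np.float64(30.5)) (np.float64(-2.7), np.float64(90.8))
[0, 152] (np.float64(17.1), np.float64(69.6)) (np.float64(2.4), np.float64(85.2)) (np.float64(-50.6), np.float64(141.4))
[17, 156] (np.float64(9.4), np.float64(68.0)) (np.float64(-5.1), np.float64(83.6)) (np.float64(-57.5), np.float64(139.9))
[35, 139] (np.float64(16.4), np.float64(50.1)) (np.float64(1.7), np.float64(66.1)) (np.float64(-51.2), np.float64(123.7))
[73, 145] (np.float64(1.3), np.float64(44.4)) (np.float64(-13.1), np.float64(60.5)) (np.float64(-64.9), np.float64(118.5))
[50, 121] (np.float64(25.2), np.float64(31.8)) (np.float64(10.3), np.float64(48.1)) (np.float64(-43.2), np.float64(107.1))
[50, 101] (np.float64(40.3), np.float64(15.4)) (np.float64(25.1), np.float64(32.2)) (np.float64(-29.6), np.float64(92.3))
[129, 125] (np.float64(-0.6), np.float64(13.1)) (np.float64(-14.9), np.float64(29.9)) (np.float64(-66.6), np.float64(90.2))
[179, 106] (np.float64(-1.5), np.float64(-16.7)) (np.float64(-15.8), np.float64(0.7)) (np.float64(-67.4)
[... 3761 characters left out ...]
p.float64(-9.8))
[112, 44] (np.float64(66.7), np.float64(-52.6)) (np.float64(50.9), np.float64(-34.5)) (np.float64(-5.7), np.float64(30.7))
[75, 45] (np.float64(77.4), np.float64(-40.7)) (np.float64(61.4), np.float64(-22.8)) (np.float64(4.0), np.float64(41.5))
[59, 58] (np.float64(71.6), np.float64(-24.2)) (np.float64(55.7), np.float64(-6.7)) (np.float64(-1.3), np.float64(56.4))
[30, 61] (np.float64(78.0), np.float64(-13.1)) (np.float64(62.0), np.float64(4.2)) (np.float64(4.5), np.float64(66.5))
[18, 84] (np.float64(63.0), np.float64(10.3)) (np.float64(47.4), np.float64(27.1)) (np.float64(-9.0), np.float64(87.7))
plate side 75 [ 0.56408386 -0.06431153  0.14499832]
(420, 448, 3) (224, 272, 3)
```

View pics/kh.png

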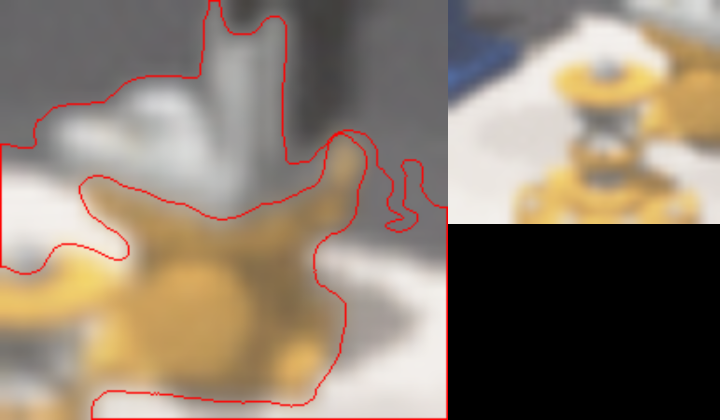

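The contour merges with the spare valve and board behind, so it isn't a usable measure: the panel only shows the prongs at (55,125) and (150,85) and the tab at (245,100). The first top image has the keeper exactly as gripped and the valve in one calibration. I'll take lateral edge profiles of both from that, in the keeper's axes.

```bash
cat > prof.py <<'E'
from h import *
c=grab('top');I=cv2.imread('pics/top0.png').astype(np.float32);M=np.linalg.inv(c['cam_to_world'])
y=np.radians(-11.27);d=np.array([np.cos(y),np.sin(y),0]);n=np.array([-d[1],d[0],0])
def samp(img,P):
    q=P@M[:3,:3].T+M[:3,3];s=q[...,:2]/q[...,2:];s=s*(1+c['k1']*(s**2).sum(-1,keepdims=True))
    return cv2.remap(img,(s[...,0]*c['fx']+c['cx']).astype(np.float32),(s[...,1]*c['fy']+c['cy']).astype(np.float32),cv2.INTER_CUBIC)
def edges(v,t,lv): # half-level crossings
    i=np.where(np.diff(np.sign(v-lv)))[0];return [round(float(t[k]+(lv-v[k])/(v[k+1]-v[k])*(t[k+1]-t[k])),1) for k in i]
g=I.min(2);t=np.arange(-32,32.1,.5)
T=np.array([.5105,.3142,0])
for z,fw in ((.0185,(10,15,20,25,45,48)),(.05,(-2,0,2))):
    for f in fw:
        P=T+d*f/1000+n*t[:,None]/1000;P[:,2]=z;print('keeper z',z,'fwd',f,'lat',edges(samp(g,P[None])[0],t,155))
for lat in (-16,-14,14,16,18):
    t2=np.arange(30,70,.5);P=T+d*t2[:,None]/1000+n*lat/1000;P[:,2]=.0185;print('tip lat',lat,edges(samp(g,P[None])[0],t2,155))
S=np.array([.5705,-.0683,0]);sat=cv2.cvtColor(I.astype(np.uint8),cv2.COLOR_BGR2HSV)[...,1].astype(np.float32)
for f in (-3,0,3):
    P=S+d*f/1000+n*t[:,None]/1000;P[:,2]=.153;print('head lat',f,edges(samp(sat,P[None])[0],t,100))
    P=S+d*t[:,None]/1000+n*f/1000;P[:,2]=.153;print('head fwd',f,edges(samp(sat,P[None])[0],t,100))
E
python3 prof.py
```

```text
keeper z 0.0185 fwd 10 lat [-15.7, 19.5]
keeper z 0.0185 fwd 15 lat [-16.9, 19.8]
keeper z 0.0185 fwd 20 lat [-17.0, 20.0]
keeper z 0.0185 fwd 25 lat [-17.0, 19.9]
keeper z 0.0185 fwd 45 lat [-16.5, -5.2, 9.7, 20.8]
keeper z 0.0185 fwd 48 lat [-15.2, -6.3, 11.3, 19.4]
keeper z 0.05 fwd -2 lat [-9.6, 14.0]
keeper z 0.05 fwd 0 lat [-11.4, 14.4]
keeper z 0.05 fwd 2 lat [-12.6, 14.4]
tip lat -16 [46.4]
tip lat -14 [49.6]
tip lat 14 [50.4]
tip lat 16 [50.6]
tip lat 18 [49.6]
head lat -3 [-25.6, -9.2, 8.5]
head fwd -3 [-8.0, 7.1, 25.9]
head lat 0 [-25.6, -9.4, 8.7]
head fwd 0 [-8.4, 7.5, 27.4]
head lat 3 [-26.6, -8.6, 7.7]
head fwd 3 [-8.2, 7.0, 28.1]
```

Results:
- The keeper sits +1.5 mm to the left of the TCP line (width 37, tab 26, so the sizes check out).
- The spindle is at about (0.570, -0.0686).

Next I move the prong tips over the plate's edge and go down to about 8 mm above it.

>>> jog_arm(rows=[-0.6,1.65,0,0,0,0,0,0,1.5,0,0,0,0,0,1.5,0,0,0,0,0,0,0,0,0,0,0,0,0,0,0])

```text
time: 6.95
tcp_pos: [0.505, -0.0574, 0.1696]
eef_rot: [[0.195, 0.981, -0.001], [0.981, -0.195, 0.0], [-0.0, -0.001, -1.0]]
ft_force: [-0.4, -0.1, -2.6]
finger_gap: 0.0088
gripper_force: 58.5
```

```bash
python3 - <<'E'
from h import *
togo((.5050,-.0572,.16))
E
```

```text
t 6.95 tcp [ 0.505  -0.0574  0.1696] yaw -11.24 z [-6.e-04  1.e-04 -1.e+00] F [-0.43 -0.1  -2.63] M [ 0.01 -0.04 -0.04] gap 0.00882062148107093 shift cm [ 0.02 -0.    0.96]
```

>>> jog_arm(rows=[0,0,0.5,0,0,0,0,0,0.4,0,0,0,0,0,0,0,0,0])

```text
time: 7.32
tcp_pos: [0.505, -0.0574, 0.1606]
eef_rot: [[0.195, 0.981, -0.0], [0.981, -0.195, 0.0], [-0.0, -0.0, -1.0]]
ft_force: [0.7, 0.3, -2.0]
finger_gap: 0.009
gripper_force: 58.6
```

>>> jog_arm(rows=[0,0,0.2,0,0,0,0,0,0,0,0,0])

```text
time: 7.58
tcp_pos: [0.5051, -0.0575, 0.1588]
eef_rot: [[0.195, 0.981, -0.0], [0.981, -0.195, 0.0], [-0.0, -0.0, -1.0]]
ft_force: [-0.1, -0.0, -1.9]
finger_gap: 0.009
gripper_force: 58.6
```

>>> jog_arm(rows=[0,0,0.2,0,0,0,0,0,0,0,0,0])

```text
time: 7.82
tcp_pos: [0.5052, -0.0575, 0.1568]
eef_rot: [[0.195, 0.981, 0.0], [0.981, -0.195, -0.0], [-0.0, 0.0, -1.0]]
ft_force: [-0.7, 0.3, -1.7]
finger_gap: 0.009
gripper_force: 58.7
```

>>> jog_arm(rows=[0,0,0.2,0,0,0,0,0,0,0,0,0])

```text
time: 8.07
tcp_pos: [0.5053, -0.0575, 0.155]
eef_rot: [[0.195, 0.981, 0.0], [0.981, -0.195, -0.0], [0.0, 0.0, -1.0]]
ft_force: [-0.3, -0.3, 1.1]
finger_gap: 0.0091
gripper_force: 59.2
```

Contact came between TCP 0.1568 and 0.155, with about 3 N above baseline. I continue pressing.

>>> jog_arm(rows=[0,0,0.2,0,0,0,0,0,0,0,0,0])

```text
time: 8.32
tcp_pos: [0.5053, -0.0575, 0.1529]
eef_rot: [[0.195, 0.981, 0.0], [0.981, -0.195, -0.0], [0.0, 0.0, -1.0]]
ft_force: [-0.9, -0.6, 2.0]
finger_gap: 0.0093
gripper_force: 59.3
```

>>> jog_arm(rows=[0,0,0.2,0,0,0,0,0,0,0,0,0])

```text
time: 8.57
tcp_pos: [0.5053, -0.0575, 0.1509]
eef_rot: [[0.195, 0.981, 0.0], [0.981, -0.195, -0.0], [0.0, 0.0, -1.0]]
ft_force: [-0.9, -0.3, 2.9]
finger_gap: 0.0091
gripper_force: 59.4
```

>>> jog_arm(rows=[0,0,0.2,0,0,0,0,0,0,0,0,0])

```text
time: 8.82
tcp_pos: [0.5053, -0.0575, 0.1488]
eef_rot: [[0.195, 0.981, 0.0], [0.981, -0.195, -0.0], [0.0, 0.0, -1.0]]
ft_force: [-1.5, -0.8, 4.3]
finger_gap: 0.009
gripper_force: 59.5
```

```bash
python3 - <<'E'
from h import *
for _ in range(5): 
    togo((.5050,-.0572,.147));camera('side')
E
```

```text
t 8.82 tcp [ 0.5053 -0.0575  0.1488] yaw -11.25 z [ 2.e-04 -0.e+00 -1.e+00] F [-1.47 -0.8   4.27] M [-0.02 -0.07 -0.02] gap 0.00904102985439745 shift cm [ 0.03 -0.03  0.18]
t 8.88 tcp [ 0.5053 -0.0575  0.1489] yaw -11.25 z [ 2.e-04 -0.e+00 -1.e+00] F [-0.86  0.06  4.11] M [-0.07 -0.03 -0.03] gap 0.009091675329382539 shift cm [ 0.02 -0.03  0.19]
t 8.93 tcp [ 0.5053 -0.0575  0.1489] yaw -11.24 z [ 2.e-04 -0.e+00 -1.e+00] F [-1.9   0.34  3.97] M [-0.06 -0.05  0.03] gap 0.008923344521388498 shift cm [ 0.02 -0.03  0.19]
t 8.97 tcp [ 0.5053 -0.0575  0.149 ] yaw -11.24 z [ 2.e-04 -0.e+00 -1.e+00] F [-0.1   0.13  4.02] M [-0.04 -0.1   0.01] gap 0.00877234010637002 shift cm [ 0.02 -0.03  0.19]
t 9.03 tcp [ 0.5053 -0.0575  0.1489] yaw -11.25 z [ 2.e-04 -0.e+00 -1.e+00] F [-0.54  0.37  4.05] M [-0.04 -0.08 -0.01] gap 0.008888273347520027 shift cm [ 0.02 -0.03  0.19]
```

Net force is about 6.1 N, so the plate is about 7.5 mm down. I want about 9.2, so 1.5 mm more, and then I slide in gently.

>>> jog_arm(rows=[0,0,0.15,0,0,0,0,0,0,0,0,0])

```text
time: 9.32
tcp_pos: [0.5053, -0.0575, 0.1473]
eef_rot: [[0.195, 0.981, 0.0], [0.981, -0.195, -0.0], [0.0, 0.0, -1.0]]
ft_force: [-1.4, 0.7, 4.6]
finger_gap: 0.0091
gripper_force: 59.6
```

>>> jog_arm(rows=[0,0.2,0,0,0,0,0,0.2,0,0,0,0,0,0,0,0,0,0])

```text
time: 9.7
tcp_pos: [0.5091, -0.0583, 0.1473]
eef_rot: [[0.195, 0.981, -0.0], [0.981, -0.195, 0.0], [-0.0, -0.0, -1.0]]
ft_force: [-2.0, 0.7, 4.9]
finger_gap: 0.009
gripper_force: 59.7
```

>>> jog_arm(rows=[0,0.2,0,0,0,0,0,0.2,0,0,0,0,0,0,0,0,0,0])

```text
time: 10.07
tcp_pos: [0.5134, -0.0591, 0.1474]
eef_rot: [[0.195, 0.981, 0.0], [0.981, -0.195, -0.0], [0.0, 0.0, -1.0]]
ft_force: [-2.3, -0.0, 4.4]
finger_gap: 0.0089
gripper_force: 59.7
```

>>> jog_arm(rows=[0,0.2,0,0,0,0,0,0.1,0,0,0,0,0,0,0,0,0,0])

```text
time: 10.45
tcp_pos: [0.5161, -0.0597, 0.1474]
eef_rot: [[0.195, 0.981, 0.0], [0.981, -0.195, -0.0], [-0.0, 0.0, -1.0]]
ft_force: [-2.5, -0.3, 4.4]
finger_gap: 0.0095
gripper_force: 59.7
```

>>> jog_arm(rows=[0,0.2,0,0,0,0,0,0.1,0,0,0,0,0,0,0,0,0,0])

```text
time: 10.82
tcp_pos: [0.5191, -0.0602, 0.1474]
eef_rot: [[0.195, 0.981, 0.0], [0.981, -0.195, -0.0], [-0.0, 0.0, -1.0]]
ft_force: [-2.2, 0.6, 4.9]
finger_gap: 0.0093
gripper_force: 59.7
```

```bash
python3 - <<'E'
from h import *
for _ in range(3): 
    togo((.5700-.038*.981-.0003,-.0686+.038*.195-.0015,.1473));camera('side')
E
```

```text
t 10.82 tcp [ 0.5191 -0.0602  0.1474] yaw -11.24 z [ 2.e-04 -1.e-04 -1.e+00] F [-2.24  0.62  4.89] M [ 0.03  0.22 -0.01] gap 0.009295842432386884 shift cm [0.02 1.36 0.01]
t 10.88 tcp [ 0.5191 -0.0602  0.1474] yaw -11.24 z [ 3.e-04 -0.e+00 -1.e+00] F [-1.9   0.51  3.7 ] M [-0.03  0.21  0.02] gap 0.00887153611186629 shift cm [0.02 1.36 0.01]
t 10.93 tcp [ 0.5191 -0.0603  0.1474] yaw -11.25 z [ 4.e-04 -1.e-04 -1.e+00] F [-1.75 -0.22  3.77] M [-0.05  0.09 -0.05] gap 0.009030937354461682 shift cm [0.02 1.36 0.02]
```

>>> jog_arm(rows=[0,0.2,0,0,0,0,0,0.1,0,0,0,0,0,0,0,0,0,0])

```text
time: 11.35
tcp_pos: [0.5219, -0.0608, 0.1473]
eef_rot: [[0.195, 0.981, -0.0], [0.981, -0.195, 0.0], [0.0, -0.0, -1.0]]
ft_force: [-2.4, 0.4, 4.6]
finger_gap: 0.0085
gripper_force: 59.7
```

>>> jog_arm(rows=[0,0.15,0,0,0,0,0,0.1,0,0,0,0,0,0,0,0,0,0])

```text
time: 11.72
tcp_pos: [0.5245, -0.0612, 0.1473]
eef_rot: [[0.195, 0.981, 0.0], [0.981, -0.195, 0.0], [0.0, 0.0, -1.0]]
ft_force: [-2.5, 2.0, 4.3]
finger_gap: 0.009
gripper_force: 59.6
```

>>> jog_arm(rows=[0,0.15,0,0,0,0,0,0.1,0,0,0,0,0,0,0,0,0,0])

```text
time: 12.1
tcp_pos: [0.5269, -0.0618, 0.1474]
eef_rot: [[0.195, 0.981, 0.0], [0.981, -0.195, 0.0], [0.0, 0.0, -1.0]]
ft_force: [-2.9, 1.4, 4.3]
finger_gap: 0.0088
gripper_force: 59.7
```

A small sideways force (+y, about 1.5 N) is building up. I ease 0.5 mm that way and go on.

>>> jog_arm(rows=[0.05,0.1,0,0,0,0,0,0.1,0,0,0,0,0,0,0,0,0,0])

```text
time: 12.48
tcp_pos: [0.5291, -0.0618, 0.1474]
eef_rot: [[0.195, 0.981, 0.0], [0.981, -0.195, -0.0], [-0.0, 0.0, -1.0]]
ft_force: [-1.5, 0.8, 3.7]
finger_gap: 0.0092
gripper_force: 59.7
```

>>> jog_arm(rows=[0,0.1,0,0,0,0,0,0.1,0,0,0,0,0,0,0,0,0,0])

```text
time: 12.85
tcp_pos: [0.531, -0.0621, 0.1474]
eef_rot: [[0.195, 0.981, 0.0], [0.981, -0.195, -0.0], [0.0, 0.0, -1.0]]
ft_force: [-2.7, -0.4, 4.4]
finger_gap: 0.0093
gripper_force: 59.7
```

```bash
python3 - <<'E'
from h import *
for _ in range(3): 
    togo((.5700-.038*.981-.0003,-.0686+.038*.195-.0015,.1473));camera('side')
E
```

```text
t 12.85 tcp [ 0.531  -0.0621  0.1474] yaw -11.25 z [ 3.e-04 -0.e+00 -1.e+00] F [-2.68 -0.45  4.37] M [ 0.01  0.27 -0.05] gap 0.009288829696418461 shift cm [-0.03  0.16  0.01]
t 12.9 tcp [ 0.5309 -0.0621  0.1474] yaw -11.25 z [ 2.e-04 -0.e+00 -1.e+00] F [-2.42  0.4   4.77] M [ 0.05  0.27 -0.  ] gap 0.008846455120294345 shift cm [-0.03  0.16  0.01]
t 12.95 tcp [ 0.5309 -0.0621  0.1474] yaw -11.24 z [ 3.e-04 -1.e-04 -1.e+00] F [-2.3  -0.22  3.77] M [ 0.01  0.25 -0.01] gap 0.00944703461476608 shift cm [-0.03  0.16  0.01]
```

>>> jog_arm(rows=[0,0.08,0,0,0,0,0,0,0,0,0,0])

```text
time: 13.25
tcp_pos: [0.5316, -0.0622, 0.1474]
eef_rot: [[0.195, 0.981, -0.0], [0.981, -0.195, 0.0], [0.0, -0.0, -1.0]]
ft_force: [-2.7, 0.5, 5.0]
finger_gap: 0.0092
gripper_force: 59.7
```

>>> jog_arm(rows=[0,0.06,0,0,0,0,0,0,0,0,0,0])

```text
time: 13.5
tcp_pos: [0.5322, -0.0623, 0.1474]
eef_rot: [[0.195, 0.981, -0.0], [0.981, -0.195, 0.0], [0.0, -0.0, -1.0]]
ft_force: [-3.1, 0.2, 4.3]
finger_gap: 0.0092
gripper_force: 59.7
```

>>> jog_arm(rows=[0,0.05,0,0,0,0,0,0,0,0,0,0])

```text
time: 13.75
tcp_pos: [0.5325, -0.0624, 0.1473]
eef_rot: [[0.195, 0.981, -0.0], [0.981, -0.195, 0.0], [0.0, -0.0, -1.0]]
ft_force: [-3.4, 1.1, 5.3]
finger_gap: 0.0088
gripper_force: 59.7
```

>>> jog_arm(rows=[0,0.05,0,0,0,0,0,0,0,0,0,0])

```text
time: 14.0
tcp_pos: [0.5327, -0.0624, 0.1473]
eef_rot: [[0.195, 0.981, -0.001], [0.981, -0.195, 0.0], [-0.0, -0.001, -1.0]]
ft_force: [-4.8, 1.0, 5.4]
finger_gap: 0.0091
gripper_force: 59.7
```

>>> jog_arm(rows=[0,0.05,0,0,0,0,0,0,0,0,0,0])

```text
time: 14.25
tcp_pos: [0.5327, -0.0624, 0.1472]
eef_rot: [[0.195, 0.981, -0.002], [0.981, -0.195, 0.0], [-0.0, -0.002, -1.0]]
ft_force: [-5.8, 2.1, 5.8]
finger_gap: 0.0087
gripper_force: 59.9
```

The end of the slot is reached: x stopped at 0.5327 and the force rose to 5.8 N. I back off so the axis sits at the seat, then rise.

>>> jog_arm(rows=[0,-0.16,0,0,0,0,0,0,0,0,0,0,0,0,0,0,0,0])

```text
time: 14.62
tcp_pos: [0.5326, -0.0624, 0.1475]
eef_rot: [[0.195, 0.981, 0.001], [0.981, -0.195, -0.0], [0.0, 0.001, -1.0]]
ft_force: [-0.3, -0.5, 3.4]
finger_gap: 0.0091
gripper_force: 59.6
```

>>> jog_arm(rows=[0,0,-0.1,0,0,0,0,0,-0.1,0,0,0,0,0,0,0,0,0])

```text
time: 15.0
tcp_pos: [0.5325, -0.0624, 0.1496]
eef_rot: [[0.195, 0.981, 0.001], [0.981, -0.195, -0.0], [0.0, 0.001, -1.0]]
ft_force: [1.4, -0.4, 3.7]
finger_gap: 0.0091
gripper_force: 59.6
```

```bash
python3 - <<'E'
from h import *
for _ in range(3): 
    togo((.5700-.038*.981-.0003,-.0686+.038*.195-.0015,.1515));camera('side')
E
```

```text
t 15.0 tcp [ 0.5325 -0.0624  0.1496] yaw -11.24 z [ 9.e-04 -1.e-04 -1.e+00] F [ 1.39 -0.42  3.73] M [-0.12 -0.31 -0.  ] gap 0.00907172332722036 shift cm [-0.03 -0.   -0.19]
t 15.05 tcp [ 0.5325 -0.0624  0.1496] yaw -11.24 z [ 9.e-04 -1.e-04 -1.e+00] F [1.39 0.17 2.87] M [-0.06 -0.36 -0.03] gap 0.008791019521907627 shift cm [-0.03  0.   -0.19]
t 15.1 tcp [ 0.5325 -0.0624  0.1496] yaw -11.25 z [ 9.e-04 -1.e-04 -1.e+00] F [ 0.95 -1.17  4.01] M [-0.13 -0.41 -0.05] gap 0.008981325896853957 shift cm [-0.03  0.   -0.19]
```

>>> jog_arm(rows=[0,-0.06,0,0,0,0,0,0,-0.1,0,0,0,0,0,0,0,0,0])

```text
time: 15.52
tcp_pos: [0.5316, -0.0622, 0.1504]
eef_rot: [[0.195, 0.981, 0.0], [0.981, -0.195, 0.0], [0.0, 0.0, -1.0]]
ft_force: [2.0, -1.3, 3.9]
finger_gap: 0.0092
gripper_force: 59.5
```

>>> jog_arm(rows=[0,0,-0.05,0,0,0,0,0,0,0,0,0])

```text
time: 15.78
tcp_pos: [0.5314, -0.0622, 0.1509]
eef_rot: [[0.195, 0.981, -0.0], [0.981, -0.195, 0.0], [0.0, -0.0, -1.0]]
ft_force: [2.0, 0.3, 3.8]
finger_gap: 0.0089
gripper_force: 59.4
```

```bash
python3 - <<'E'
from h import *
for _ in range(3): 
    togo((.5700-.038*.981-.0003,-.0686+.038*.195-.0015,.1515));camera('side')
E
```

```text
t 15.78 tcp [ 0.5314 -0.0622  0.1509] yaw -11.25 z [-0.e+00  1.e-04 -1.e+00] F [2.02 0.28 3.83] M [-0.08 -0.47  0.02] gap 0.008908668226672118 shift cm [-0.03  0.11 -0.06]
t 15.82 tcp [ 0.5315 -0.0622  0.1509] yaw -11.24 z [-0.e+00  1.e-04 -1.e+00] F [1.84 0.46 3.31] M [-0.04 -0.5   0.01] gap 0.008800107346344533 shift cm [-0.03  0.1  -0.06]
t 15.88 tcp [ 0.5314 -0.0622  0.1508] yaw -11.24 z [-0.  0. -1.] F [ 2.81 -0.48  3.24] M [-0.05 -0.5   0.03] gap 0.008807938748028495 shift cm [-0.03  0.11 -0.07]
```

>>> jog_arm(rows=[0,0.05,0,0,0,0,0,0,-0.06,0,0,0,0,0,0,0,0,0])

```text
time: 16.3
tcp_pos: [0.5315, -0.0622, 0.1513]
eef_rot: [[0.195, 0.981, -0.001], [0.981, -0.195, 0.0], [-0.0, -0.001, -1.0]]
ft_force: [-0.8, -0.2, 3.1]
finger_gap: 0.0086
gripper_force: 59.4
```

>>> jog_arm(rows=[0,0,-0.05,0,0,0,0,0,0,0,0,0])

```text
time: 16.55
tcp_pos: [0.5315, -0.0622, 0.1518]
eef_rot: [[0.195, 0.981, -0.001], [0.981, -0.195, 0.0], [0.0, -0.001, -1.0]]
ft_force: [-0.9, 0.2, 3.2]
finger_gap: 0.0089
gripper_force: 59.2
```

>>> jog_arm(rows=[0,0,-0.05,0,0,0,0,0,0,0,0,0])

```text
time: 16.8
tcp_pos: [0.5316, -0.0622, 0.152]
eef_rot: [[0.195, 0.981, -0.001], [0.981, -0.195, 0.0], [-0.0, -0.001, -1.0]]
ft_force: [0.3, 0.0, -3.2]
finger_gap: 0.0089
gripper_force: 58.6
```

Fz dropped sharply at TCP 0.152, the predicted seated height (0.1515). The head is carrying the load in the recess. I'll open only partly so the front finger stays clear of the head.

>>> jog_arm(rows=[0,0,0,0,0,0,0,0,0,0,0,0,0,0,0,0,0,0,0,0,0,0,0,0], fingers=0.76)

```text
time: 17.3
tcp_pos: [0.532, -0.0623, 0.1525]
eef_rot: [[0.195, 0.981, 0.0], [0.981, -0.195, -0.0], [-0.0, 0.0, -1.0]]
ft_force: [0.1, -0.5, 0.2]
finger_gap: 0.0205
gripper_force: 0.0
```

>>> jog_arm(rows=[0,0,-0.5,0,0,0,0,0,-1,0,0,0,0,0,-2,0,0,0,0,0,-3,0,0,0,0,0,-4,0,0,0])

```text
time: 17.92
tcp_pos: [0.5315, -0.0623, 0.2586]
eef_rot: [[0.195, 0.981, -0.001], [0.981, -0.195, 0.0], [-0.0, -0.001, -1.0]]
ft_force: [0.7, 0.2, 0.5]
finger_gap: 0.0203
gripper_force: 0.0
```

>>> jog_arm(rows=[0,-4,0,0,0,0,4,-4,0,0,0,0,5,-4,0,0,0,0,5,0,0,0,0,0,5,0,0,0,0,0])

```text
time: 18.55
tcp_pos: [0.452, 0.1478, 0.2588]
eef_rot: [[0.195, 0.981, 0.002], [0.981, -0.195, 0.001], [0.001, 0.002, -1.0]]
ft_force: [0.4, -0.7, 0.2]
finger_gap: 0.0201
gripper_force: 0.0
```

>>> jog_arm(rows=[5,0,0,0,0,0,5,0,0,0,0,0,5,0,0,0,0,0,0,0,0,0,0,0,0,0,0,0,0,0])

```text
time: 19.18
tcp_pos: [0.4809, 0.293, 0.2577]
eef_rot: [[0.194, 0.981, -0.0], [0.981, -0.194, -0.0], [-0.0, -0.0, -1.0]]
ft_force: [-0.4, -0.2, -0.7]
finger_gap: 0.0203
gripper_force: 0.0
```

```bash
python3 - <<'E'
from h import *
togo((0,0,0))
a=grab('top')['frame'][140:190,285:345];b=grab('side')['frame'][135:180,235:289]
cv2.imwrite('pics/end.png',np.hstack([cv2.resize(a,(400,333),interpolation=cv2.INTER_CUBIC),cv2.resize(b,(400,333),interpolation=cv2.INTER_CUBIC)]))
E
```

```text
t 19.18 tcp [0.4809 0.293  0.2577] yaw -11.21 z [-2.e-04 -5.e-04 -1.e+00] F [-0.37 -0.24 -0.68] M [-0.   -0.03 -0.01] gap 0.020270845621116553 shift cm [-38.07 -41.48  25.79]
```

View pics/end.png

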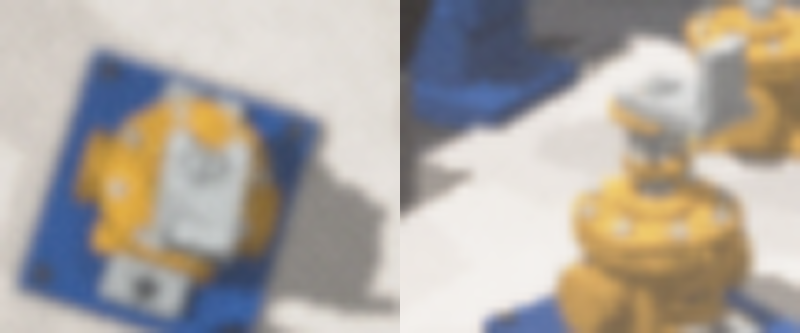

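The keeper sits on the spindle with the head in its recess: keeper at (205,195) in the top view, at (660,100) and level in the side view. I'll do one quick numeric check of tilt and offset.

```bash
python3 - <<'E'
from h import *
S=np.array([.5700,-.0686]);y=np.radians(-11.25);d=np.array([np.cos(y),np.sin(y)]);n=np.array([-d[1],d[0]])
X=[]
for _ in range(4):
    c=grab('top');X.append(cloud(c)[140:190,285:345].reshape(-1,3))
X=np.vstack(X);f=(X[:,:2]-S)@d;l=(X[:,:2]-S)@n;z=X[:,2]
k=(abs(l)<16)&(f>-29)&(f<15)&(np.hypot(f,l)>11)&(z>.135)&(z<.16)
A=np.c_[f,l,np.ones(len(f))][k];print('plate top fit slope f,l',np.linalg.lstsq(A,z[k],rcond=None)[0],k.sum())
k=(z>.165)&(z<.195)&(abs(f)<70)&(abs(l)<40);print('tab f,l,z',f[k].mean(),l[k].mean(),np.median(z[k]),k.sum())
k=(np.hypot(f,l)<5)&(z<1);print('head z',z[k].mean())
E
```

```text
plate top fit slope f,l [0. 0. 0.] 0
tab f,l,z -0.03736831380475344 0.0006642740288503496 0.17807771190979904 142
head z 0.031813126181190296
```

```bash
python3 - <<'E'
from h import *
S=np.array([.5700,-.0686]);y=np.radians(-11.25);d=np.array([np.cos(y),np.sin(y)]);n=np.array([-d[1],d[0]])
X=np.vstack([cloud(grab('top'))[140:190,285:345].reshape(-1,3) for _ in range(4)])
f=(X[:,:2]-S)@d*1e3;l=(X[:,:2]-S)@n*1e3;z=X[:,2]*1e3
k=(abs(l)<15)&(f>-26)&(f<13)&(np.hypot(f,l)>11)&(z>138)&(z<160)
A=np.c_[f,l,np.ones(len(f))][k];print('slope f,l',np.linalg.lstsq(A,z[k],rcond=None)[0],k.sum())
k=(np.hypot(f,l)<5);print('head z',np.median(z[k]))
E
```

```text
slope f,l [-6.74094296e-02 -2.57704138e-03  1.47278321e+02] 322
head z 152.5730193691863
```

```bash
python3 - <<'E'
from h import *
S=np.array([.5700,-.0686]);y=np.radians(-11.25);d=np.array([np.cos(y),np.sin(y)]);n=np.array([-d[1],d[0]])
X=np.vstack([cloud(grab('top'))[140:190,285:345].reshape(-1,3) for _ in range(8)])
f=(X[:,:2]-S)@d*1e3;l=(X[:,:2]-S)@n*1e3-.7;z=X[:,2]*1e3
for a,b in ((-26,-20),(-20,-14),(-14,-8),(-8,-2),(-2,4),(4,8),(8,12)):
    k=(abs(l)<16)&((abs(l)>9.5)|(f<-11))&(f>a)&(f<b)&(z>130)&(z<165);print(a,b,k.sum(),np.median(z[k]).round(2),(z[k].std()/k.sum()**.5).round(2))
k=(z>173)&(z<190)&(abs(f)<60)&(abs(l)<40);print('tab top',np.median(z[k]),k.sum())
E
```

```text
-26 -20 161 148.07 0.21
-20 -14 160 148.38 0.22
-14 -8 111 148.23 0.24
-8 -2 60 147.34 0.33
-2 4 68 148.15 0.38
4 8 46 148.57 0.43
8 12 41 147.58 0.42
tab top 178.88094774456764 241
```

The keeper is level: its top is about 148.2 mm all along, which matches the 148.5 mm expected when seated. The tab is 37.4 mm behind the axis, so the seat is on the spindle to within about 1 mm. I'm handing it in.

```bash
python3 -c "
from bench import *
print(sign_off())"
```

```text
the job is handed in; nothing more can be done
None
```

The steel keeper is on the spindle with the head down in its recess, level and about 1 mm off the axis by my camera measurements; the arm is clear and the job is handed in, though `sign_off()` gave no verdict.

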